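Try a splined clevis in the counter spline gauge

ROBOT

A 6-joint arm with a two-finger parallel gripper is mounted at the origin on the work surface. World frame = base frame: x ahead of the robot, y to its left, z up, the work surface at z = 0. Lengths are in mm, angles in rad, forces in N, time in s.
With the tool pointing down it reaches from about 350 to 775 mm from the base axis. Payload 7.3 kg.
Tool frame: the origin (TCP) lies at the very end of the fingers, on their centre line; the grasp point (between the pads) lies 19 mm behind it; x points along the fingers, z is the direction in which the jaws open and shut, and the axes are right-handed (so a half turn about x gives the same grasp; the last joint's range is limited). The gripper opens to 92 mm and grips with 3 to 60 N. Pads are 19 mm wide; open, the fingers measure 130 mm over their backs; the gripper's body (75 mm by 190 mm) begins 47 mm behind the grasp point.
Start: joints at [-1.308, 0.342, 1.524, -0, 1.275, -0.146], TCP at [208.716, -481.75, 226.741] pointing down, gripper open.
Joint ranges: [-2.53, 2.53], [-0.77, 2.02], [0.04, 2.7], [-1, 4.14], [0.28, 2.66], [-3.11, 3.11]. Speed limits (rad/s): [2.57, 2.57, 3.14, 3.14, 3.14, 3.14].

INTERFACE

Orientations are given as [roll, pitch, yaw] about the fixed x, y, z axes, in that order (R = Rz(yaw) Ry(pitch) Rx(roll)).
In Python, from plant import * gives the robot as it stands.
- The arm moves only by the tool carry_out, never from a script. Its argument "rows" is a list of rows, each a list of 4 numbers: the shift along the world's x, y, z in mm, then the turn about the world's z in degrees. In form: [[x, y, z, twist], ...]. A call has 1 to 20 rows; each row is the pose to reach, as a shift and turn from the pose measured when the call began; what a row does not reach only later rows make up. A row lasts 1/12 s, in which the tool goes at most 41.7 mm and 7.16 degrees, less where a joint would pass 70% of its speed; a pose out of reach is approached as far as the arm can. A call with a gripper value outside its range is refused whole. "hand" is the finger opening in mm, from 0 to 91.8, set as the call begins (left out, the last holds). The fingers move at their own pace and stop on an object; the grip force is fixed at half the most. Time passes only in rows, so rows that repeat a pose let the fingers close. It gives the time, the measured TCP pose, the force and the opening at its end, in the units of the state.
- get_obs(): the state, without advancing time (a new reading comes with each control period).
- capture(name): name is "scene" or "top"; returns the picture (480x640x3 uint8, red, green, blue); there is no depth.
- camera_info(name): a dict with "camera_matrix" (3x3 intrinsics, pixels), "dist" ([k1, k2, p1, p2, k3] as OpenCV has them; the pictures are not rectified), "pose" (4x4, takes a point from camera to world coordinates). Camera axes: x right, y down, z forward; pixel columns grow to the right and rows downward; lengths in mm; the calibration is good to about 2 mm. A picture is of the moment at which its call begins. camera_info takes no time and is no camera call.
- close_job(): hands the job in, once; it reports no verdict.
The state is a dict: "time": time; "joint_positions": joint angles; "dq": joint speeds; "tau": joint torques, N m; "tool_pos": TCP position; "tcp_rot": TCP orientation; "contact_force": force on the tool from outside, world axes, zero at the start; "moment": the same for the moment, N m; "grip_width": finger opening in mm.
Only numpy, scipy, OpenCV 4.12 (cv2) and the standard library are available. Lean on these libraries where they do the work, as an engineer would, in place of code of your own. Each camera call takes 0.05 s, during which the arm holds its last target. There are 200 camera calls.

TASK

Lift the dust plug off the spline gauge and put it back in its own storage slot, the block with the round hole that its foot fits, pushed in until its disc lies on the wood, and let go of it. Then take the splined clevis from its wooden stand, turn it until its splines line up with the cross-shaped socket of the gauge, and slide it fully home against the spring until its collar lies flush on the hub. Finish still gripping the clevis and pressing it down so that the spring cannot lift it, and leave the brackets, tin, mug and plain clevis where they are.

Things in the scene. Friction and masses are not known exactly. Their poses are not given: they have to be found in the camera images.
- hub_mouth (a point): Centre of the socket mouth in the gauge hub's flat top, 70 mm above the work surface, z up. The steel hub is 60 x 60 mm. The socket is a straight-sided cross of two slots, each 33 mm long, 13 mm wide and 30 mm deep, along this frame's x and y (parallel to the hub's sides). Under the dust plug at first.
- gauge: Spline gauge, fixed: green base plate 110 x 110 x 10 mm with a square post and the steel hub on top; origin at the centre of its underside, same axes as hub_mouth.
- plunger (a joint): Sprung plunger in the middle of the socket, in m. 0: up, its end 14 mm below the hub's top; grows as pushed down; 0.012 with the clevis home. It pushes up with 6 N at 0, 10 N at 0.012, more than the clevis weighs: let go, the clevis rises 12 mm. A black pointer on the hub's +x side moves down with it to a dark mark.
- plug_grip (a point): Point on the dust plug's axis, in its wooden knob (24 mm dia x 40 mm tall), z up: 42 mm above the foot's end, 32 mm above the disc's underside, 24 mm above the disc's top, 16 mm below the knob's top. Grip the knob here. At the start the plug's disc lies on the hub, its foot in the middle of the socket.
- plug: The dust plug, loose, about 100 g, round about z: aluminium foot 14 mm dia x 10 mm, on it an aluminium disc 42 mm dia x 8 mm, on it the knob. Origin at the centre of the foot's end.
- slot_round_mouth (a point): The plug's own slot: fixed wooden block 85 (x) x 60 x 30 mm, a round hole 20 mm dia, 15 mm deep, 15 mm off its middle towards -x; a card on the +x end shows a 19 mm black disc. Point: centre of the hole's mouth in the top face, 30 mm above the work surface. With the plug in, its disc rests on the wood and plug_grip is 32 mm above this point.
- slot_small_mouth (a point): A like block with a round hole only 10 mm dia, card with a small black dot; for another part, the plug's foot does not go in.
- slot_bar_mouth (a point): A like block with a narrow slot 9 x 37 mm, card with a black bar; for another part, the plug's foot does not go in.
- stand: Fixed dark wooden block 75 x 75 x 45 mm with a bored round hole 35 mm dia in which the splined clevis stands, its collar resting on the block; origin at the centre of the underside.
- clevis_grip (a point): Splined clevis, standing upright, z up. Point on its axis between the two ears, 36 mm above the collar's underside, 62 mm above the stem's end, 17 mm below the ears' tops. Ears 26 (x) x 10 (y) x 34 mm tall, 24 mm gap between, 44 mm over their flat outer faces: grip those, across y.
- clevis_collar (a point): Same axes; centre of the underside of the splined clevis's collar, 26 mm above the stem's end. On the hub's top face when home.
- clevis: The splined clevis, loose, black iron, about 0.38 kg, 79 mm tall; origin at the stem's end. Stem 26 mm long: a cross of two ribs along x and y, 28 mm long and 9 mm thick (lowest 6 mm only 23 x 6 mm); then a round collar 44 mm dia x 7 mm, a crown 26 x 44 x 12 mm and the ears. It fits the socket at any quarter turn.
- bracket_a_mid (a point): Bystander: galvanized L fence bracket, foot 60 x 30 x 4 mm, upright leg 40 mm tall at its -x end; point 15 mm above the middle of the foot's underside.
- bracket_b_mid (a point): Bystander: second fence bracket, the same.
- tin_mid (a point): Bystander: round copper rivet tin, 75 mm dia, 42 mm tall; point on its axis 20 mm up.
- mug_mid (a point): Bystander: blue enamel mug, 82 mm dia, 85 mm tall, handle at +y; point on its axis 42 mm up.
- plain_mid (a point): Bystander: plain clevis without splines, lying flat: 26 mm tall, about 80 mm long along x, 44 mm wide; point in its crown 13 mm up.
Things that resemble listed ones, but are neither listed nor needed, are in the scene too. What is shaped like the clevis but green is not meant.

How it is judged (in metres and radians):
On the way, in this order (a step that is already met when the one before it is completed fails the run):
1. the dust plug stands in its own round slot, disc on the wood, let go (horizontal distance between plug_grip and slot_round_mouth below 0.007 m and z of plug_grip in the frame of slot_round_mouth between 0.028 and 0.035 m and angle between plug_grip's own z axis and vertical below 0.1 rad and contact force between the fingers and plug below 0.1 N), for 0.3 s.
2. the splined clevis is meshed with the socket, home on the hub and kept pressed (value of joint plunger above 0.0095 m and z of clevis_collar in the frame of hub_mouth below 0.0025 m and horizontal distance between clevis_collar and hub_mouth below 0.005 m and angle between clevis_grip's own z axis and vertical below 0.08 rad and (angle between the x axis of clevis_grip and the x axis of hub_mouth, either way round below 0.15 rad or angle between the x axis of clevis_grip and the y axis of hub_mouth, either way round below 0.15 rad) and contact force between clevis and gauge above 5 N and contact force between the fingers and clevis above 3 N and distance between the grasp point and clevis_grip below 0.03 m), for 0.5 s.
At the end, for the whole second after the job is handed in: Plug let go in the round slot: within 7 mm, disc within 3 mm of the wood, upright. Clevis gripped by its ears (within 30 mm, over 3 N), collar within 2.5 mm of the hub and 5 mm of its axis, upright, splines within 0.15 rad, plunger down over 9.5 mm, over 5 N on the gauge, for the last second (all of step 1 and all of step 2); the arm keeps its last pose, push and grip.
It fails at once if the fence bracket was moved more than 30 mm (distance of bracket_a_mid from where it was at the start of the episode above 0.03 m).
It fails at once if the other fence bracket was moved more than 30 mm (distance of bracket_b_mid from where it was at the start of the episode above 0.03 m).
It fails at once if the rivet tin was moved more than 30 mm (distance of tin_mid from where it was at the start of the episode above 0.03 m).
It fails at once if the mug was moved more than 30 mm (distance of mug_mid from where it was at the start of the episode above 0.03 m).
It fails at once if the plain clevis was moved more than 30 mm (distance of plain_mid from where it was at the start of the episode above 0.03 m).
It also fails if it takes over 61 s, if anything falls off the work surface, if the arm or the gripper's body presses on something with over 40 N, if the wrist force passes 120 N, or if a joint passes its speed limit or range.

## Working session

There is one attempt and no reset: what is moved stays moved. The work goes in short steps, Python scripts to look and compute and a tool call to move; the robot and the scene stay as the last step left them, time stands still between calls to the robot, and variables do not carry over. Pictures are saved under pics/ and viewed, about 8 in all and at most 12, crops included, and the job is handed in when it is done.

Besides the shell and the picture viewer there is one more tool, called after "Request:" as name([rows], argument=value, ...), one row to a line, values as JSON. carry_out: Moves the arm, as the interface text tells. Its arguments: {"type":"object","properties":{"rows":{"type":"array"},"hand":{"type":"number"}},"required":["rows"]}

```bash
mkdir -p pics
cat > h.py <<'E'
from plant import *
import numpy as np, cv2
def snap(cam,fn,crop=None,scale=1):
    im=capture(cam)[:,:,::-1].copy()
    cv2.imwrite('pics/raw_'+fn,im)
    if crop: x0,y0,x1,y1=crop; im=im[y0:y1,x0:x1]
    if scale!=1: im=cv2.resize(im,None,fx=scale,fy=scale,interpolation=cv2.INTER_CUBIC)
    cv2.imwrite('pics/'+fn,im)
def pt(cam,u,v,z):
    c=camera_info(cam);K=np.array(c['camera_matrix'],float);P=np.array(c['pose'],float)
    n=cv2.undistortPoints(np.array([[[u,v]]],float),K,np.array(c['dist'],float))[0,0]
    d=P[:3,:3]@[n[0],n[1],1];o=P[:3,3]
    return np.round((o+d*(z-o[2])/d[2]),1)
def px(cam,p):
    c=camera_info(cam);P=np.linalg.inv(np.array(c['pose'],float))
    r,_=cv2.Rodrigues(P[:3,:3]);return cv2.projectPoints(np.array([p],float),r,P[:3,3],np.array(c['camera_matrix'],float),np.array(c['dist'],float))[0][0,0].round(1)
E
python3 - <<'E'
from h import *
snap('top','top1.png');snap('scene','scene1.png')
for c in('top','scene'): print(camera_info(c))
print(get_obs())
E
```

```text
{'camera_matrix': array([[512.88115405,   0.        , 319.61180147],
       [  0.        , 512.88115405, 241.72716179],
       [  0.        ,   0.        ,   1.        ]]), 'dist': array([-0.02662605,  0.        ,  0.        ,  0.        ,  0.        ]), 'pose': array([[-1.18979222e-02, -9.77344829e-01,  2.11318537e-01,
         3.36141711e+02],
       [-9.99924867e-01,  1.22525389e-02,  3.68767132e-04,
        -7.58045842e+00],
       [-2.94960125e-03, -2.11298272e-01, -9.77417178e-01,
         1.08646965e+03],
       [ 0.00000000e+00,  0.00000000e+00,  0.00000000e+00,
         1.00000000e+00]])}
{'camera_matrix': array([[506.32778983,   0.        , 324.31046049],
       [  0.        , 506.32778983, 249.41614699],
       [  0.        ,   0.        ,   1.        ]]), 'dist': array([-0.03481641,  0.        ,  0.        ,  0.        ,  0.        ]), 'pose': array([[ 5.14269899e-01,  5.77058749e-01, -6.34452261e-01,
         1.20843514e+03],
       [ 8.57480992e-01, -3.32253773e-01,  3.92853382e-01,
        -3.83414700e+02],
       [ 1.59003237e-02, -7.46063422e-01, -6.65685023e-01,
         7.73908845e+02],
       [ 0.00000000e+00,  0.00000000e+00,  0.00000000e+00,
         1.00000000e+00]])}
{'time': 0.1, 'joint_positions': array([-1.30799961e+00,  3.42659821e-01,  1.52491257e+00, -2.92879567e-05,
        1.27541119e+00, -1.46020341e-01]), 'dq': array([ 0.0004119 , -0.00378012, -0.00136472,  0.00226528, -0.00015771,
       -0.00051063]), 'tau': array([ 1.71082142e-03, -4.32003772e+01, -2.44694388e+01,  7.19210249e-02,
        5.25989290e-02, -4.57618762e-05]), 'tool_pos': array([ 208.60693947, -481.37927624,  226.1140617 ]), 'tcp_rot': array([3.01570548, 1.56940511, 1.85373475]), 'contact_force': array([-0.45210518,  0.34231323,  0.73587883]), 'moment': array([ 0.04235234, -0.03224615, -0.01417854]), 'grip_width': 91.59720880463348}
```

View pics/top1.png

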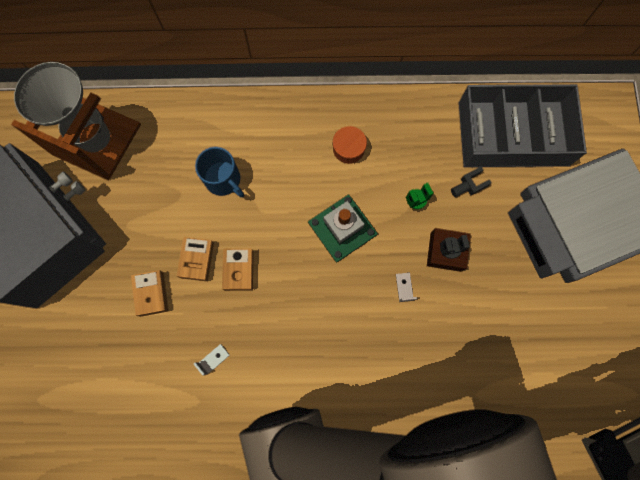

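View pics/scene1.png

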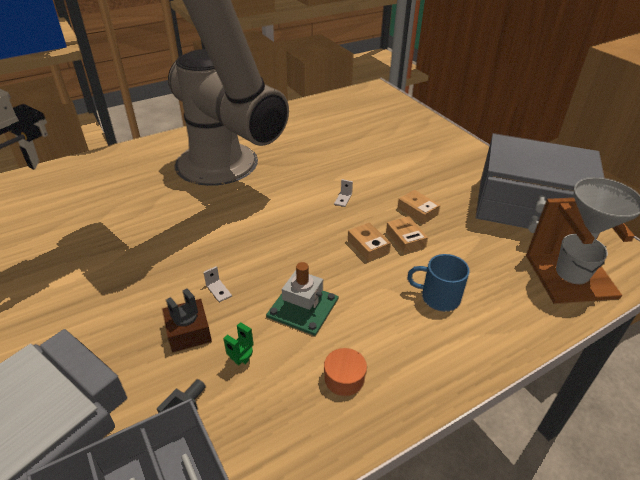

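The top view shows the gauge at about (344,228) with the plug on it, the round slot (large disc) at (237,270), the stand at (449,249) and a green decoy at (419,197). I'll enlarge these areas from the pictures already taken.

```bash
cat > tile.py <<'E'
import cv2,numpy as np
def tile(items,fn,s=5):
    # items: (file,x0,y0) -> 80x60 px regions at scale s, gridded each 10 px
    out=[]
    for f,x0,y0 in items:
        im=cv2.imread('pics/'+f)[y0:y0+60,x0:x0+80]
        im=cv2.resize(im,(80*s,60*s),interpolation=cv2.INTER_CUBIC)
        im=cv2.convertScaleAbs(im,alpha=1.3,beta=15)
        for k in range(0,80,10):
            cv2.line(im,(k*s,0),(k*s,8),(0,255,255),1);cv2.putText(im,str(x0+k),(k*s,18),0,.35,(0,255,255),1)
        for k in range(0,60,10):
            cv2.line(im,(0,k*s),(8,k*s),(0,255,255),1);cv2.putText(im,str(y0+k),(10,k*s+4),0,.35,(0,255,255),1)
        out.append(im)
    rows=[np.hstack(out[i:i+2]) for i in range(0,len(out),2)]
    cv2.imwrite('pics/'+fn,np.vstack(rows))
E
python3 -c "
from tile import tile
tile([('raw_top1.png',305,195),('raw_top1.png',200,240),('raw_top1.png',410,218),('raw_scene1.png',150,280)],'t1.png')"
```

```text
(no output)
```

View pics/t1.png

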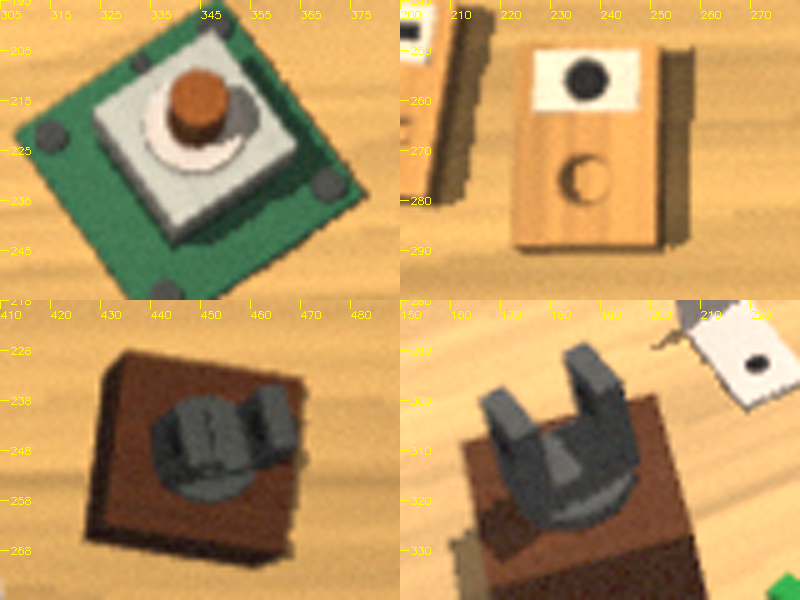

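The crops show the hub's corners at (346.4,201), (324,217), (339.6,241.6) and (364.4,224.6) and the knob top at (344.6,212.6). The round hole is at (237,276), the clevis collar at (451,247.6), and in the scene view the ear tops are at (171.6,302) and (188,293).

Run:
```python
from h import *
hc=np.array([pt('top',*p,70)[:2] for p in [(346.4,201),(324,217),(339.6,241.6),(364.4,224.6)]])
print('hub',hc,hc.mean(0),'sides',[np.linalg.norm(hc[i]-hc[i-1]).round(1) for i in range(4)])
print('ang',[np.degrees(np.arctan2(*(hc[i]-hc[i-1])[::-1])).round(1) for i in range(4)])
print('knobtop',pt('top',344.6,212.6,118),'disc',pt('top',344.4,219.4,78),'scene knob',pt('scene',302.5,265,118))
print('hole',pt('top',237,276,30),'disc card',pt('top',237.2,256,30))
sc=[pt('top',*p,30)[:2] for p in[(224,249.5),(251.8,249.5),(252.4,289.5),(222.6,289)]];print('block',sc)
print('collar',pt('top',451,247.6,52))
a,b=pt('scene',171.6,302,98),pt('scene',188,293,98);print('ears',a,b,(a+b)/2,np.linalg.norm(a-b),np.degrees(np.arctan2(*(b-a)[1::-1])))
for n,q in(('A',(448,242.5)),('B',(464,239))):print(n,pt('top',*q,98))
st=np.array([pt('top',*p,45)[:2] for p in[(434.8,228),(470.8,234),(467.8,269),(430,265.5)]]);print('stand',st,st.mean(0))
```

```text
hub [[641.2 -63.5]
 [607.6 -16.8]
 [555.7 -47.7]
 [590.5 -99.1]] [598.75  -56.775] sides [np.float64(62.0), np.float64(57.5), np.float64(60.4), np.float64(62.1)]
ang [np.float64(35.1), np.float64(125.7), np.float64(-149.2), np.float64(-55.9)]
knobtop [603.2 -56.8 118. ] disc [599.9 -58.1  78. ] scene knob [600.6 -54.5 118. ]
hole [493.8 165.5  30. ] disc card [536.1 166.   30. ]
block [array([550.3, 194.1]), array([549.6, 135.6]), array([465.2, 133. ]), array([467. , 194.8])]
collar [ 544.  -277.7   52. ]
ears [ 549.  -294.3   98. ] [ 542.6 -261.3   98. ] [ 545.8 -277.8   98. ] 33.61487765856065 100.97565517281251
A [ 545.1 -260.5   98. ]
B [ 551.8 -292.6   98. ]
stand [[ 587.7 -248.4]
 [ 573.9 -322.9]
 [ 500.1 -311.3]
 [ 508.4 -233.8]] [ 542.525 -279.1  ]
```

Request:
carry_out([
  [391, 424.5, -66, 0],
  [391, 424.5, -66, 0],
  [391, 424.5, -66, 0],
  [391, 424.5, -66, 0],
  [391, 424.5, -66, 0],
  [391, 424.5, -66, 0],
  [391, 424.5, -66, 0],
  [391, 424.5, -66, 0],
  [391, 424.5, -66, 0],
  [391, 424.5, -66, 0],
  [391, 424.5, -66, 0],
  [391, 424.5, -66, 0],
  [391, 424.5, -66, 0],
  [391, 424.5, -66, 0],
  [391, 424.5, -66, 0],
  [391, 424.5, -66, 0],
  [391, 424.5, -66, 0],
], hand=70)

```text
time: 1.52
tool_pos: [599.1, -56.9, 159.5]
tcp_rot: [-2.553, 1.568, 2.569]
contact_force: [-0.4, -0.4, -0.1]
grip_width: 70.3
```

Request:
carry_out([
  [1, 0, -38, 0],
  [1, 0, -70, 0],
  [1, 0, -76, 0],
  [1, 0, -76, 0],
  [1, 0, -76, 0],
])

```text
time: 1.93
tool_pos: [600.3, -58.0, 84.8]
tcp_rot: [-2.784, 1.57, 2.336]
contact_force: [0.5, 0.2, 0.0]
grip_width: 70.1
```

Request:
carry_out([
  [0, 0, 0, 0],
  [0, 0, 0, 0],
  [0, 0, 0, 0],
  [0, 0, 0, 0],
  [0, 0, 0, 0],
  [0, 0, 0, 0],
  [0, 0, 0, 0],
  [0, 0, 0, 0],
], hand=15)

```text
time: 2.6
tool_pos: [600.3, -57.9, 84.8]
tcp_rot: [-2.789, 1.57, 2.331]
contact_force: [-0.3, 0.6, 1.8]
grip_width: 23.6
```

Request:
carry_out([
  [0, 0, 30, 0],
  [0, 0, 60, 0],
  [-20, 42, 70, 0],
  [-106, 223, 70, 0],
  [-106, 223, 70, 0],
  [-106, 223, 70, 0],
  [-106, 223, 70, 0],
  [-106, 223, 70, 0],
  [-106, 223, 70, 0],
  [-106, 223, 0, 0],
  [-106, 223, -20, 0],
  [-106, 223, -20, 0],
  [-106, 223, -20, 0],
])

```text
time: 3.68
tool_pos: [492.3, 164.6, 62.6]
tcp_rot: [-1.941, 1.563, -3.104]
contact_force: [0.3, -0.7, -0.9]
grip_width: 23.1
```

Run:
```python
from h import *
from tile import tile
print(get_obs()['tool_pos'],get_obs()['contact_force'])
snap('top','top2.png');snap('scene','scene2.png')
print(px('top',[494,165,30]),px('scene',[494,165,30]))
tile([('raw_top2.png',200,235),('raw_top2.png',305,195),('raw_scene2.png',330,200),('raw_scene2.png',265,270)],'t2.png')
```

```text
[492.27616442 164.5716063   62.57552874] [ 0.32549691 -0.66561337 -0.86210966]
[237.2 275.9] [363.9 232.2]
```

View pics/t2.png

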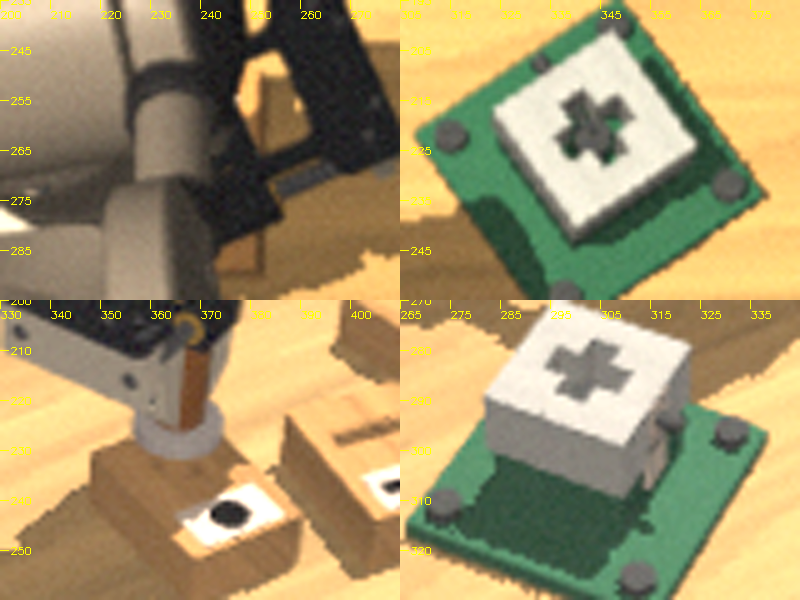

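The plug is held upright, with its disc at scene (365.6,226), hovering over the block. The socket is now bare, with its centre at scene (303,284.4) and top (343.6,220.6).

Run:
```python
from h import *
print('disc pred',px('scene',[492.3,164.6,52]),'meas',pt('scene',365.6,226,52))
print('socket',pt('scene',303,284.4,70),pt('top',343.6,220.6,70))
hs=[pt('scene',*p,70)[:2] for p in[(297,268.5),(323,279.5),(309.5,299.5),(282,290)]]
print(np.mean(hs,0),hs,[np.degrees(np.arctan2(*(hs[i]-hs[i-1])[::-1])).round(1) for i in range(4)])
```

```text
disc pred [364.  224.4] meas [498.8 164.6  52. ]
socket [604.2 -56.1  70. ] [599.5 -56.8  70. ]
[603.45  -55.925] [array([559.5, -44.9]), array([612.2, -15.7]), array([644.9, -64.9]), array([597.2, -98.2])] [np.float64(125.3), np.float64(29.0), np.float64(-56.4), np.float64(-145.1)]
```

Request:
carry_out([
  [1.7, 0.4, -4, 0],
  [1.7, 0.4, -8, 0],
  [1.7, 0.4, -12, 0],
  [1.7, 0.4, -16, 0],
  [1.7, 0.4, -18, 0],
  [1.7, 0.4, -19, 0],
  [1.7, 0.4, -19, 0],
])

```text
time: 4.37
tool_pos: [496.9, 165.4, 46.8]
tcp_rot: [2.948, 1.57, 1.785]
contact_force: [-0.1, -0.2, -2.0]
grip_width: 23.3
```

Request:
carry_out([
  [0, 0, -1, 0],
  [0, 0, -2, 0],
  [0, 0, -3, 0],
  [0, 0, -3, 0],
])

```text
time: 4.7
tool_pos: [497.0, 165.4, 44.8]
tcp_rot: [2.36, 1.57, 1.197]
contact_force: [-2.4, -0.8, 8.2]
grip_width: 23.8
```

Request:
carry_out([
  [0, 0, 0, 0],
  [0, 0, 0, 0],
  [0, 0, 0, 0],
  [0, 0, 0, 0],
  [0, 0, 0, 0],
  [0, 0, 0, 0],
], hand=60)

```text
time: 5.2
tool_pos: [497.0, 165.4, 44.6]
tcp_rot: [2.487, 1.57, 1.324]
contact_force: [-0.1, 0.3, 0.8]
grip_width: 57.7
```

Request:
carry_out([
  [0, 0, 15, 0],
  [0, 0, 40, 0],
  [0, 0, 80, 0],
  [0, 0, 120, 0],
  [0, -80, 120, 0],
  [0, -160, 120, -6],
  [20, -300, 120, -12],
  [48, -443, 120, -12],
  [48, -443, 120, -12],
  [48, -443, 120, -12],
  [48, -443, 120, -12],
  [48, -443, 120, -12],
  [48, -443, 120, -12],
  [48, -443, 120, -12],
  [48, -443, 120, -12],
  [48, -443, 120, -12],
  [48, -443, 120, -12],
  [48, -443, 120, -12],
  [48, -443, 120, -12],
  [48, -443, 120, -12],
])

```text
time: 6.87
tool_pos: [545.1, -276.1, 164.9]
tcp_rot: [2.623, 1.569, 1.252]
contact_force: [0.1, -0.5, -0.3]
grip_width: 60.0
```

Run:
```python
from h import *
from tile import tile
o=get_obs();print(o['tool_pos'],o['tcp_rot'],o['grip_width'])
snap('top','top3.png');snap('scene','scene3.png')
tile([('raw_top3.png',200,235),('raw_top3.png',410,218),('raw_scene3.png',330,200),('raw_scene3.png',150,270)],'t3.png')
```

```text
[ 545.11769015 -276.06363958  164.85468622] [2.62265639 1.56942796 1.2520802 ] 59.9669283956643
```

View pics/t3.png

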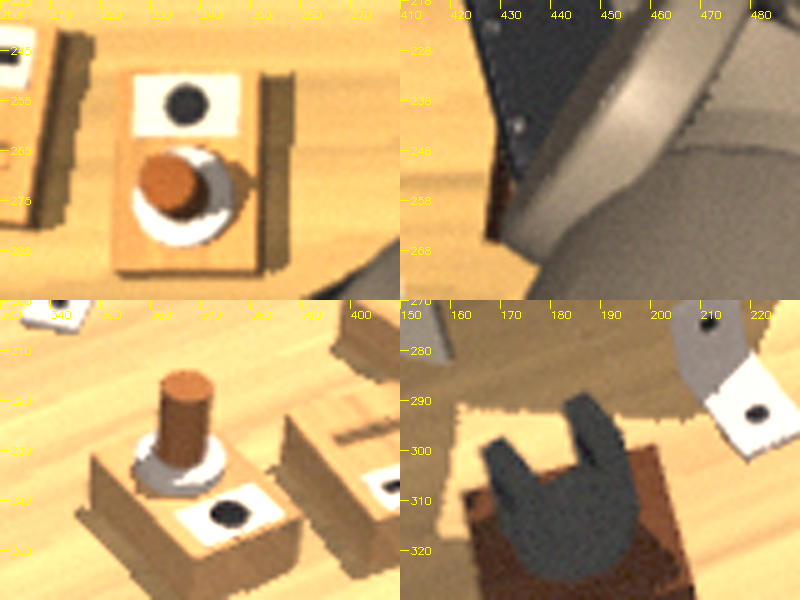

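The plug sits upright with its disc on the wood at top (236.6,274), let go. The clevis on its stand (scene ears at (171,300) and (188,293)) is unchanged, so I descend on it.

Request:
carry_out([
  [0, -1.4, -40, 0],
  [0, -1.4, -75, 0],
  [0, -1.4, -95, 0],
  [0, -1.4, -102, 0],
  [0, -1.4, -102, 0],
  [0, -1.4, -102, 0],
])

```text
time: 7.47
tool_pos: [545.9, -277.9, 64.0]
tcp_rot: [1.468, 1.569, 0.097]
contact_force: [-0.1, -0.5, -0.2]
grip_width: 60.3
```

Request:
carry_out([
  [0, 0, 0, 0],
  [0, 0, 0, 0],
  [0, 0, 0, 0],
  [0, 0, 0, 0],
  [0, 0, 0, 0],
  [0, 0, 0, 0],
], hand=30)

```text
time: 7.97
tool_pos: [546.7, -278.1, 65.6]
tcp_rot: [1.151, 1.567, -0.219]
contact_force: [-0.6, 2.2, 7.2]
grip_width: 44.1
```

Run:
```python
from h import *
o=get_obs();print(o['tool_pos'],np.degrees(o['tcp_rot'][2]-o['tcp_rot'][0]),o['grip_width'],o['contact_force'])
L,R=pt('top',308,221.4,10),pt('top',378.6,234,10);print(L,R,(L+R)/2,np.linalg.norm(L-R),np.degrees(np.arctan2(*(L-R)[1::-1]))-45)
```

```text
[ 546.65548332 -278.13859305   65.62023309] -78.51405762294736 44.13132469912812 [-0.55755741  2.19661367  7.19063522]
[614.2  17.4  10. ] [ 584.3 -134.5   10. ] [599.25 -58.55  10.  ] 154.81479257486995 33.86426241722744
```

Request:
carry_out([
  [0, 0, 25, 0],
  [0, 0, 50, 0],
  [0, 0, 75, 0],
  [5, 25, 80, 3],
  [15, 60, 80, 9],
  [26, 100, 80, 15],
  [36, 140, 80, 20],
  [46, 180, 80, 22.3],
  [56.5, 221.3, 80, 22.3],
  [56.5, 221.3, 70, 22.3],
  [56.5, 221.3, 62, 22.3],
  [56.5, 221.3, 62, 22.3],
  [56.5, 221.3, 62, 22.3],
  [56.5, 221.3, 62, 22.3],
])

```text
time: 9.13
tool_pos: [603.0, -58.4, 127.7]
tcp_rot: [1.115, 1.567, 0.132]
contact_force: [1.1, 0.5, -3.1]
grip_width: 43.8
```

Run:
```python
from h import *
from tile import tile
o=get_obs();print(o['tool_pos'],np.degrees(o['tcp_rot'][2]-o['tcp_rot'][0]),o['grip_width'],o['contact_force'])
snap('top','top4.png');snap('scene','scene4.png')
tile([('raw_top4.png',305,195),('raw_top3.png',200,235),('raw_scene4.png',265,255),('raw_scene4.png',150,270)],'t4.png')
```

```text
[602.97821543 -58.38495384 127.65479862] -56.334477693969276 43.81328747116248 [ 1.05033015  0.53610415 -3.12621533]
```

View pics/t4.png

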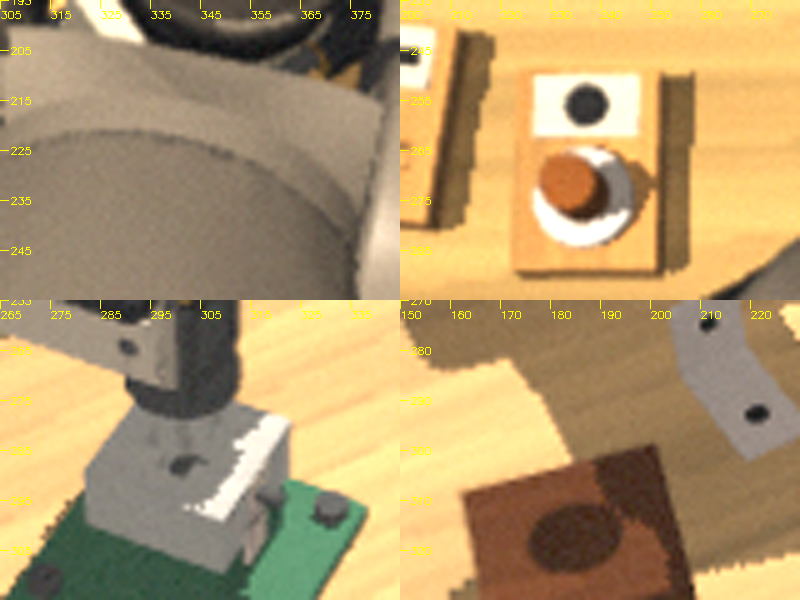

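The scene crop shows the held clevis with its collar spanning columns 290–313 (centre about 301.4), hanging over the hub. The stand is empty.

Run:
```python
from h import *
for c in((603,-58.4),(604,-56)):
  q=np.array([px('scene',[c[0]+22*np.cos(a),c[1]+22*np.sin(a),107]) for a in np.arange(0,6.3,.1)])
  print(c,q.min(0),q.max(0),px('scene',[*c,107]))
```

```text
(603, -58.4) [289.7 262.7] [313. 279.] [301.4 270.7]
(604, -56) [291.1 262.6] [314.4 278.8] [302.8 270.6]
```

Request:
carry_out([
  [0.5, 2, -3, 0],
  [0.5, 2, -6, 0],
  [0.5, 2, -9, 0],
  [0.5, 2, -12, 0],
  [0.5, 2, -15, 0],
  [0.5, 2, -16, 0],
  [0.5, 2, -16, 0],
])

```text
time: 9.82
tool_pos: [603.5, -56.2, 111.5]
tcp_rot: [1.144, 1.567, 0.16]
contact_force: [0.6, -0.3, -4.2]
grip_width: 43.7
```

The stem end is already about 5 mm inside the socket without any contact force. I continue down onto the spring.

Request:
carry_out([
  [0, 0, -3, 0],
  [0, 0, -6, 0],
  [0, 0, -9, 0],
  [0, 0, -12, 0],
  [0, 0, -14, 0],
  [0, 0, -14, 0],
])

```text
time: 10.32
tool_pos: [603.6, -56.1, 97.8]
tcp_rot: [1.137, 1.566, 0.154]
contact_force: [-2.8, 1.1, 4.5]
grip_width: 43.4
```

Request:
carry_out([
  [0, 0, -2, 0],
  [0, 0, -4, 0],
  [0, 0, -6, 0],
  [0, 0, -7, 0],
  [0, 0, -8, 0],
  [0, 0, -8, 0],
  [0, 0, -8, 0],
  [0, 0, -8, 0],
])

```text
time: 10.98
tool_pos: [603.6, -56.1, 90.6]
tcp_rot: [1.084, 1.566, 0.101]
contact_force: [-3.3, 0.9, 8.8]
grip_width: 43.8
```

Request:
carry_out([
  [0, 0, -1, 0],
  [0, 0, -2, 0],
  [0, 0, -3, 0],
  [0, 0, -3, 0],
  [0, 0, -3, 0],
  [0, 0, -3, 0],
])

```text
time: 11.48
tool_pos: [603.6, -56.1, 90.6]
tcp_rot: [1.008, 1.564, 0.026]
contact_force: [-9.9, 1.5, 22.8]
grip_width: 43.7
```

Pressing further raised the force from 9 to 23 N with no movement, so the clevis is on a hard stop. I hold it there and look.

Request:
carry_out([
  [0, 0, -2.5, 0],
  [0, 0, -2.5, 0],
  [0, 0, -2.5, 0],
  [0, 0, -2.5, 0],
  [0, 0, -2.5, 0],
  [0, 0, -2.5, 0],
  [0, 0, -2.5, 0],
  [0, 0, -2.5, 0],
  [0, 0, -2.5, 0],
  [0, 0, -2.5, 0],
])

```text
time: 12.32
tool_pos: [603.6, -56.0, 90.6]
tcp_rot: [0.966, 1.563, -0.017]
contact_force: [-8.4, 1.5, 20.1]
grip_width: 43.9
```

Run:
```python
from h import *
from tile import tile
snap('scene','scene5.png')
o=get_obs();print(o['time'],o['tool_pos'],np.degrees(o['tcp_rot'][2]-o['tcp_rot'][0]),o['grip_width'],o['contact_force'])
tile([('raw_scene5.png',265,255),('raw_scene5.png',330,200)],'t5.png')
```

```text
12.3667 [603.63110016 -56.05220241  90.60749508] -56.30956605895347 43.941101848152336 [-7.15571881  1.70782143 20.94414355]
```

View pics/t5.png

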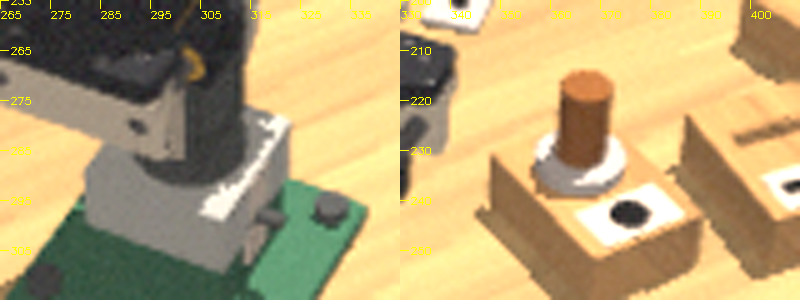

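The collar lies flush on the hub at scene (302,288). The pointer has dropped from row 293 to row 298, about 12 mm. The plug still stands in its slot at (366,233).

```bash
python3 -c "
from plant import *
print(close_job())"
```

```text
the job is handed in; nothing more can be done
None
```

I put the dust plug in its round slot and slid the splined clevis fully home on the gauge. I handed the job in at about 12.4 s, still gripping the clevis and pressing it down; no verdict was reported.

- **Plug:** It was pushed down to the seated height with 8 N of contact, then let go. The later pictures show it upright, with its disc on the wood.
- **Clevis:** I turned it by about 22°, and it entered the socket without jamming. The tool stopped at 90.6 mm, exactly the height worked out for the collar on the hub. Pressing harder raised the force from 9 to about 21 N with no movement, and the grip held at 43.9 mm.
- **Pointer:** In the last picture the collar lies flush, and the gauge pointer is about 5 px (roughly 12 mm) lower than before.
- **Bystanders:** The arm stayed clear of the brackets, tin, mug and plain clevis on its planned path. I did not measure their positions again at the end.

**Disagreement:** the two cameras put the hub about 4 mm apart in x, so I used the shift from stand to hub instead. The plug settled about 3 mm in x from where the top camera had put the hole, which is inside the 7 mm limit. A sideways force of about 7 N remained at the end, the only sign of a small offset of the clevis in the socket.

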